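# Free the eccentric cam and push the clamping slide home

### The arm

A 7-joint arm with a two-finger parallel gripper is mounted at the origin on a cart in front of the work surface, level with it; the furniture and walls round the work are solid. World frame = base frame: x ahead of the robot, y to its left, z up, the work surface at z = 0. Lengths are in m, angles in rad, forces in N, time in s.
With the tool pointing down it reaches from about 0.4 to 0.85 m from the base axis. Payload 10.4 kg.
Tool frame: the origin (TCP) lies at the centre of the arm's flange, where the gripper is bolted on; the fingertips stand 173 mm ahead of it and the grasp point (between the pads) lies 155 mm ahead of it; z points along the fingers, y is the line along which they close (so a half turn about z gives the same grasp; the last joint's range is limited). The gripper opens to 85 mm and grips with 20 to 120 N. Pads are 22 mm wide; open, the fingers measure 114 mm over their backs; the gripper's body (76 mm by 85 mm) begins 54 mm behind the grasp point. The pads swing forward as they close: fully open they stand 13 mm farther back than shut.
Start: joints at [-1.26, 0.332, -0.065, 1.46, 0.022, 1.35, -0.088], TCP at [0.205, 0.591, 0.405] pointing down, gripper open.
Joint ranges: [-2.6, 2.6], [-0.5, 2.12], [-1.47, 1.34], [0.16, 2.42], [-1.27, 4.41], [0.06, 2.06], [-2.6, 2.6]. Speed limits (rad/s): [2.22, 2.22, 2.79, 2.79, 3.14, 3.14, 3.14].

### API

Orientations are given as a unit quaternion [x, y, z, w].
In Python, from workcell import manip, viewer, finder gives the robot as it stands.
- The arm moves only by the tool arm_command, never from a script. Its argument "plan" is a list of rows, each an object with "dp": the shift along the tool's x, y, z in mm, a list of three; "spin": the turn about the tool's z in rad. A call has 1 to 5 rows; each row shifts and turns the commanded pose from where the row before left it, along the tool's axes as they then stand; what a row does not reach is not made up. A row lasts 1/10 s, in which the tool goes at most 50 mm and 8.59 degrees, less where a joint would pass 70% of its speed; a pose out of reach is approached as far as the arm can. A call is refused whole if a number of a shift passes 50 or a number of a turn 0.15, either way. A call with a gripper value outside its range is refused whole. "grip" is the closure, from -1 (fully open) to 1 (shut), set as the call begins (left out, the last holds). The fingers move at their own pace and stop on an object; "newtons" is the grip in N (left out, the last holds). Time passes only in rows, so rows that do not move let the fingers close. It gives the time, the measured TCP pose, the force, the opening and the grip force at its end, in the units of the state.
- manip.get_obs(): the state, without advancing time (a new reading comes with each control period).
- viewer.camera(name): name is "scene" or "top" or "wrist"; returns the picture (480x640x3 uint8, blue, green, red); there is no depth.
- viewer.camera_params(name): a dict with "vertical_fov" (degrees; the focal length in pixels is half the picture's height over the tangent of half this angle, whatever the lens; pixels are square), "cx", "cy" (the principal point, pixels), "k1" (the pictures are not rectified: a ray, as slopes to the right and down, at radius r is drawn at 1 + k1 r^2 times it, then the intrinsics apply), "R" (3x3) and "t" (3): a world point X has camera coordinates R X + t; the wrist camera has in their place "T_tool_cam" (4x4, takes a point from camera to tool coordinates, whose origin is the TCP and whose axes are the flange's). Camera axes: x right, y down, z forward; pixel columns grow to the right and rows downward; lengths in m; the calibration is good to about 2 mm. A picture is of the moment at which its call begins: read the wrist's pose just before it. camera_params takes no time and is no camera call.
- manip.hand_in(): hands the job in; it is judged then, once.
Trained networks look in the newest picture that a camera, given by its name, has taken for a name from the list of things; names that differ only in an ending like _2 or _b are one class to them, and where a whole thing is asked for, a point or a joint stands for the part that bears it (a point fixed in the world has none). Each returns a list of dicts, best first, with "score" (0 to 1); they miss things now and then, are a little off and sometimes report something else, mostly with a low value. They report only what shows in the picture. A call takes as long as a camera call. They do not tell look-alikes from the thing itself.
- finder.find_in(camera, thing): "position" ([x, y, z] in m, in world coordinates, good to about 4 mm: the middle of the surface that is visible of it).
The state is a dict: "clock": time; "joint_pos": joint angles; "joint_velocities": joint speeds; "tau": joint torques, N m; "position": TCP position; "ee_rot": TCP orientation; "ft_force": force on the tool from outside, world axes, zero at the start; "torque": the same for the moment, N m; "grip_width": opening from 0.0 (shut) to 1.0 (fully open); "grasp_force": force on a finger pad.
Only numpy, scipy, OpenCV 4.12 (cv2) and the standard library are available. Lean on these libraries where they do the work, as an engineer would, in place of code of your own. Each camera call takes 0.05 s, during which the arm holds its last target. There are 200 camera calls.

### The job

On the clamping fixture, first turn the eccentric cam by the post on its lever until its low point faces the slide's follower arm (the lever then points straight forward along the scribed line), and only then push the slide forward by its upright rear plate until it is fully home and holds the vee block against the end stop. Work only by pushing with the fingertips: grasp and lift nothing, do not touch the vee block yourself, and leave the small bottle, the round die and the hex key beside the fixture where they are. Finish with the cam still at its low point and the hand clear.

Things in the scene. Friction and masses are not known exactly. Their poses are not given: they have to be found in the camera images.
- fixture: Clamping fixture, fixed to the bench: grey base plate 12 mm thick with a slideway between two low rails, a cam and an end stop. Origin on the bench 60 mm left (+y) of the cam's axis; x axis forward along the slideway to the end stop, y to its left, z up. The plate covers x -150 to 130, y -115 to 85 mm. Slideway middle line: y = 30 mm. A scribed line runs forward from the cam along y = -60 mm.
- cam (a joint): Angle (rad) of the eccentric cam (64 mm disc, axis 16 mm off centre). 0 = low point: thin side to the follower arm, lever straight forward (+x of the fixture). Positive = lever clockwise of that from above; 1.57 = lever to the fixture's right. Starts 1.5 to 2.5: turn it counter-clockwise. It turns on past 0 to a stop at -0.5, no click at 0. Friction (4 N at the post) holds it where it is left.
- cam_axis (a point): The cam's axis, at the top of the disc, 38 mm above the bench; fixture x 0, y -60 mm. The pivot's head rises to 50 mm.
- cam_post (a point): Upright round post at the end of the cam's lever, 16 mm in diameter, 75 mm from the cam's axis. The point is on its centre line, 67 mm above the bench; the bare post runs from 46 to 84 mm up. The lever bar below is 12 mm wide, 39 to 46 mm up. Apart from the push plate and the pivot head (50 mm up) nothing near its path is higher than 50 mm.
- slide (a joint): Forward travel of the slide (m) along the fixture's x. Starts 0 to 0.006; 0.040 = fully home, nose holding the vee block on the end stop. With the cam as it starts, the follower arm meets it and the slide stops at 0.013 to 0.027; with the cam at 0 it is 2 mm clear when home. Friction 4 N, plus 1 to 4 N for the block; it stays where it is left.
- push_face (a point): Middle of the rear face (toward the robot) of the slide's push plate, 60 mm above the bench, at fixture x = -120 mm + travel, y = 30 mm. Plate 14 mm thick, 49 mm wide, 30 to 80 mm above the bench; pushed toward the fixture's +x. Behind it is only the base plate. In front, the follower arm (top 36 mm up) reaches to the right, before the cam.
- workpiece_mid (a point): Middle of the loose grey vee block (46 x 44 x 36 mm, 0.27 to 0.53 kg) that lies between the rails, in front of the slide's nose; the middle is 30 mm above the bench. Its x axis is along the slideway. Seated on the end stop its middle is at fixture x = 73 mm, y = 30 mm; it starts 10 to 18 mm short of that.
- ink: Loose small blue bottle with a black cap, 41 mm in diameter, 72 mm high, to the left of the fixture; not to be moved. Origin at the centre of its underside.
- die: Loose brown round flanged die, wider at the top, 83 mm in diameter, 62 mm high, standing to the right of the fixture; not to be moved. Origin at the centre of its underside.
- key: Loose rusty L-shaped hex key, 26 x 86 x 9 mm, lying beyond the end stop; not to be moved. Origin at the centre of its underside.
- stop_face (a point): Middle of the end stop's face against which the vee block seats, 30 mm above the bench, at fixture x = 96, y = 30 mm. The stop is 84 mm wide; its screw heads are 46 mm up, those of the slideway rails 26 mm.
Mind the look-alikes: they are no part of the job. There is more than one size of the part that bears workpiece_mid; the job needs the middle-sized.

How it is judged:
On the way, in this order (a step that is already met when the one before it is completed fails the run):
1. the cam is turned to its low point (within 0.35 rad) while the slide is still back (travel under 10 mm) (value of joint cam between -0.35 and 0.35 rad and value of joint slide below 0.01 m), for 0.2 s.
2. the slide is then pushed home (within 3 mm), the cam at its low point (value of joint cam between -0.35 and 0.35 rad and value of joint slide above 0.037 m), for 0.2 s.
At the end, for the whole second after the job is handed in: The cam is within 0.35 rad of its low point, the slide within 3 mm of fully home, the vee block lies flat and square between the rails within 3 mm of the end stop, all at rest (all of step 2 and x of workpiece_mid in the frame of fixture between 0.07 and 0.076 m and y of workpiece_mid in the frame of fixture between 0.025 and 0.035 m and z of workpiece_mid in the frame of fixture below 0.034 m and angle between the x axis of workpiece_mid and the x axis of fixture, either way round below 0.12 rad and angle between workpiece_mid's own z axis and vertical below 0.1 rad and velocity of joint slide below 0.005 m/s and velocity of joint cam between -0.05 and 0.05 rad/s); the robot touches nothing.
It fails at once if the vee block is lifted or tipped out of the slideway (z of workpiece_mid in the frame of fixture above 0.04 m or angle between workpiece_mid's own z axis and vertical above 0.3 rad).
It fails at once if the robot presses on the vee block itself (contact force between the arm and workpiece above 1 N).
It fails at once if the fingers press on the vee block (contact force between the fingers and workpiece above 1 N).
It fails at once if the ink bottle, the die or the hex key is moved more than 15 mm (distance of any of ink, die, key from where it was at the start of the episode above 0.015 m).
It also fails if it takes over 58 s, if anything falls off the work surface, if the arm or the gripper's body presses on something with over 40 N, if the wrist force passes 120 N, or if a joint passes its speed limit or range.

## Working session

There is one attempt and no reset: what is moved stays moved. The work goes in short steps, Python scripts to look and compute and a tool call to move; the robot and the scene stay as the last step left them, time stands still between calls to the robot, and variables do not carry over. Pictures are saved under pics/ and viewed, at most 10 in all, crops included, and the job is handed in when it is done.

Besides the shell and the picture viewer there is one more tool, called after "Request:" by a JSON object that holds its "api" and its "payload". arm_command: Moves the arm, as the interface text tells. Its arguments: {"type":"object","properties":{"plan":{"type":"array","items":{"type":"object","properties":{"dp":{"type":"array","items":{"type":"number"}},"spin":{"type":"number"}}}},"grip":{"type":"number"},"newtons":{"type":"number"}},"required":["plan"]}

```bash
mkdir -p pics; cat > h.py <<'E'
from workcell import manip, viewer, finder
import numpy as np, cv2
from scipy.spatial.transform import Rotation as Ro
def cam(n):
    p=viewer.camera_params(n); f=240/np.tan(np.radians(p['vertical_fov'])/2)
    if 'R' in p: R=np.array(p['R']);t=np.array(p['t'])
    else:
        o=manip.get_obs(); T=np.eye(4);T[:3,:3]=Ro.from_quat(o['ee_rot']).as_matrix();T[:3,3]=o['position']
        M=np.linalg.inv(T@np.array(p['T_tool_cam']));R=M[:3,:3];t=M[:3,3]
    return f,p['cx'],p['cy'],p['k1'],R,t
def proj(c,X):
    f,cx,cy,k,R,t=c; q=R@np.asarray(X)+t; s=q[:2]/q[2]; s=s*(1+k*(s@s)); return np.array([cx+f*s[0],cy+f*s[1]])
def unproj(c,u,z):
    f,cx,cy,k,R,t=c; d=np.array([(u[0]-cx)/f,(u[1]-cy)/f]); s=d.copy()
    for _ in range(30): s=d/(1+k*(s@s))
    r=R.T@np.array([s[0],s[1],1]); o=-R.T@t; return o+r*(z-o[2])/r[2]
E
python3 - <<'E'
from h import *
o=manip.get_obs(); print(o)
for n in ['top','scene']:
    im=viewer.camera(n); cv2.imwrite(f'pics/{n}0.png',im)
    for th in ['fixture','cam_axis','cam_post','push_face','workpiece_mid','ink','die','key','stop_face','cam','slide']:
        try: r=finder.find_in(n,th); print(n,th,[(np.round(d['position'],3).tolist(),round(d['score'],2)) for d in r[:4]], [proj(cam(n),d['position']).round().tolist() for d in r[:4]])
        except Exception as e: print(n,th,e)
print(manip.get_obs()['clock'])
E
```

```text
{'clock': 0.0, 'joint_pos': array([-1.25960155,  0.33284863, -0.06469621,  1.4609705 ,  0.0216223 ,
        1.34988453, -0.08849655]), 'joint_velocities': array([-9.38597292e-05, -4.81639184e-05,  1.16498061e-03, -1.31712612e-04,
       -3.16817233e-05, -3.40003393e-05, -1.42379444e-03]), 'tau': array([ 7.28466403e-04, -6.25444221e+01,  4.90182603e-02, -3.91599476e+01,
        1.60444347e-02,  9.96953342e-03, -6.76811247e-07]), 'position': array([0.20472406, 0.59037365, 0.40391633]), 'ee_rot': array([ 1.66110609e-01,  9.86106873e-01, -7.03628376e-04, -7.30319086e-05]), 'ft_force': array([-0.55922003,  0.03336398,  0.10349901]), 'torque': array([ 0.03053345,  0.03090777, -0.00450189]), 'grasp_force': 0.0, 'grip_width': 1.0001245934679266}
top fixture [([0.566, 0.04, 0.015], 0.94)] [[308.0, 259.0]]
top cam_axis [([0.569, 0.044, 0.008], 0.79)] [[306.0, 258.0]]
top cam_post [([0.577, -0.012, 0.034], 0.8)] [[333.0, 252.0]]
top push_face [([0.534, 0.082, 0.032], 0.86)] [[288.0, 274.0]]
top workpiece_mid [([0.65, 0.088, 0.045], 0.94), ([0.497, 0.243, 0.045], 0.57), ([0.742, 0.224, 0.024], 0
[... 718 characters left out ...]
349.0, 257.0]]
scene push_face [([0.53, 0.096, 0.032], 0.94), ([0.554, 0.06, 0.016], 0.41)] [[336.0, 303.0], [336.0, 289.0]]
scene workpiece_mid [([0.496, 0.25, 0.043], 0.96), ([0.736, 0.222, 0.018], 0.91), ([0.645, 0.089, 0.041], 0.71)] [[300.0, 373.0], [205.0, 297.0], [288.0, 268.0]]
scene ink [([0.611, 0.246, 0.043], 0.68)] [[247.0, 334.0]]
scene die [([0.579, -0.179, 0.062], 0.78), ([0.609, 0.247, 0.042], 0.72)] [[390.0, 197.0], [247.0, 336.0]]
scene key [([0.765, 0.082, 0.009], 0.64)] [[245.0, 249.0]]
scene stop_face [([0.552, 0.06, 0.012], 0.62)] [[336.0, 290.0]]
scene cam [([0.568, -0.005, 0.037], 0.94)] [[349.0, 257.0]]
scene slide [([0.533, 0.094, 0.036], 0.58)] [[336.0, 299.0]]
1.2
```

```bash
python3 - <<'E'
import cv2
a=cv2.imread('pics/top0.png')[150:350,190:456]; cv2.imwrite('pics/topc.png',cv2.resize(a,None,fx=3,fy=3,interpolation=cv2.INTER_CUBIC))
E
```

```text
(no output)
```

View pics/topc.png

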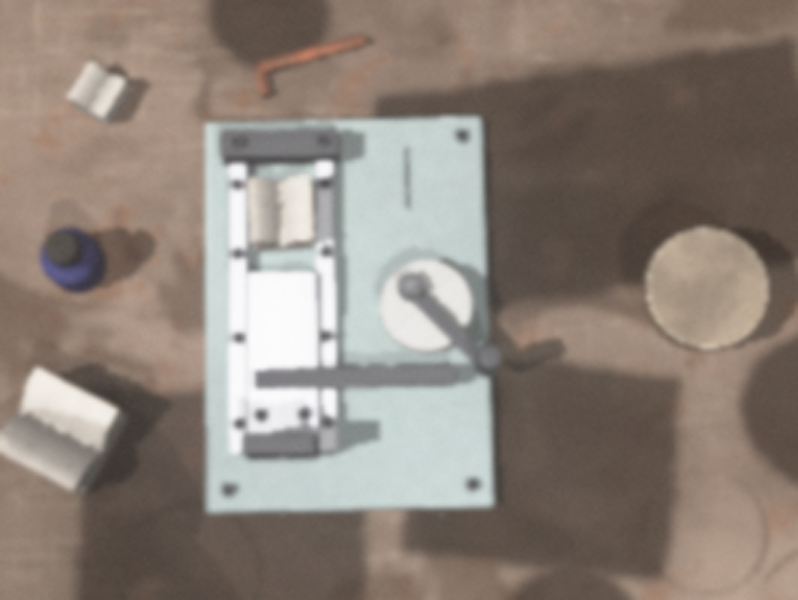

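View pics/scene0.png

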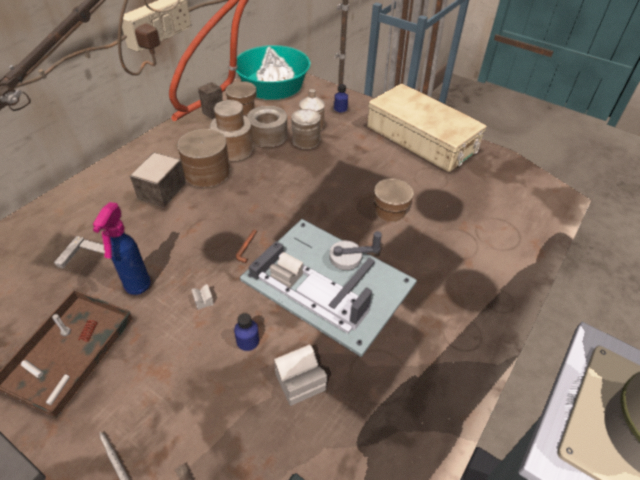

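The top crop shows the fixture in the middle. The pivot head is at crop (414,285), the post top at (487,357) to the right and rear, and the push plate at (280,443). The three vee blocks in full-frame pixels:
- (284,218): in the slideway, middle-sized, so this is the one.
- (209,293): too large.
- (221,180): too small.

There is only one cam post, at about full pixel (352,269), and one push plate, at (284,297).

```bash
python3 - <<'E'
from h import *
from scipy.optimize import least_squares
c=cam('top'); P=lambda u:np.array(u)/3+[190,150]-1/3
print('cam pos',-c[4].T@c[5])
obs=[((.130,.085,.012),(206,123)),((.130,-.115,.012),(482,117)),((-.150,-.115,.012),(494,506)),((-.150,.085,.012),(206,512)),((0,-.06,.05),(414,285))]
def W(q,l): 
    x,y,a=q; return np.array([x+np.cos(a)*l[0]-np.sin(a)*l[1],y+np.sin(a)*l[0]+np.cos(a)*l[1],l[2]])
r=least_squares(lambda q:np.concatenate([proj(c,W(q,l))-P(u) for l,u in obs]),[.57,.05,0])
q=r.x;print('fixture',q.round(4),'res px',r.fun.reshape(-1,2).round(1).tolist())
np.save('fix.npy',q)
def loc(X): d=X[:2]-q[:2];a=q[2];return np.array([np.cos(a)*d[0]+np.sin(a)*d[1],-np.sin(a)*d[0]+np.cos(a)*d[1]])
for n,u,z in [('post top',(488,356),.084),('pivot',(414,285),.05),('plate rear-top L',(245,458),.08),('plate rear-top R',(317,457),.08),('plate mid top',(281,436),.08)]:
    X=unproj(c,P(u),z);print(n,X.round(4),loc(X).round(4))
l=loc(unproj(c,P((488,356)),.084))-[0,-.06];print('lever r',np.hypot(*l),'cam angle',-np.arctan2(l[1],l[0]))
for n,p in [('post0',(.075*np.cos(-2.36),-.06+.075*np.sin(-2.36),.067)),('push',(-.117,.03,.06)),('postfinal',(.075,-.06,.067))]: print(n,W(q,p).round(4))
p=viewer.camera_params('wrist');print(np.round(p['T_tool_cam'],3).tolist(),p['vertical_fov'])
E
```

```text
cam pos [0.39225748 0.01527401 1.22324324]
fixture [ 0.5899  0.06   -0.0069] res px [[0.1, -0.5], [0.3, -0.3], [0.3, 0.2], [0.2, 0.2], [-0.9, 0.3]]
post top [ 0.5352 -0.049   0.084 ] [-0.0539 -0.1094]
pivot [ 0.59   -0.0018  0.05  ] [ 0.0006 -0.0619]
plate rear-top L [0.4726 0.1132 0.08  ] [-0.1176  0.0524]
plate rear-top R [0.472  0.0658 0.08  ] [-0.1179  0.005 ]
plate mid top [0.4864 0.0893 0.08  ] [-0.1036  0.0286]
lever r 0.07311745135806041 cam angle 2.3993539678390743
post0 [ 0.5358 -0.0524  0.067 ]
push [0.4731 0.0909 0.06  ]
postfinal [ 6.644e-01 -5.000e-04  6.700e-02]
[[-0.0, -0.956, -0.294, 0.075], [1.0, -0.0, -0.0, 0.001], [0.0, -0.294, 0.956, 0.031], [0.0, 0.0, 0.0, 1.0]] 60.64567001294511
```

```bash
cat > plan.py <<'E'
from h import *
Q=np.load('fix.npy')
def Wl(x,y): a=Q[2]; return np.array([Q[0]+np.cos(a)*x-np.sin(a)*y,Q[1]+np.sin(a)*x+np.cos(a)*y])
def pose(): o=manip.get_obs(); M=Ro.from_quat(o['ee_rot']).as_matrix(); return o,np.array(o['position']),np.arctan2(M[1,1],M[0,1])
def rows(wps,start=None):
    """wps: (x,y,z,yaw_of_tool_y) world, one per row; prints rounded tool-axis rows, tracking rounding."""
    o,p,w=pose()
    if start is not None: p,w=np.array(start[:3],float),start[3]
    for t in wps:
        d=np.array(t[:3])-p; Y=np.array([np.cos(w),np.sin(w),0]); X=np.array([-np.sin(w),np.cos(w),0])
        dp=np.round([1e3*d@X,1e3*d@Y,-1e3*d[2]]); s=round((w-t[3]+np.pi)%(2*np.pi)-np.pi,2)
        print({'dp':dp.astype(int).tolist(),'spin':s})
        p=p+1e-3*(dp[0]*X+dp[1]*Y-[0,0,0] )+np.array([0,0,-1e-3*dp[2]]); w-=s
    print('end',p.round(4),round(w,3)); return p,w
def lin(t,n,start=None):
    o,p,w=pose(); s=np.r_[p,w] if start is None else np.array(start); t=np.array(t,float); t[3]=s[3]+(t[3]-s[3]+np.pi)%(2*np.pi)-np.pi
    return [s+(t-s)*k/n for k in range(1,n+1)]
E
python3 - <<'E'
from plan import *
x,y=Wl(-.089,-.074); yaw=np.arctan2(.675,.737)*0+Q[2]-2.4+np.pi/2
print(x,y,yaw); rows(lin((x,y,.30,yaw),15))
E
```

```text
0.5003448343838867 -0.013339772064184074 -0.8360767162984128
{'dp': [-32, -32, 7], 'spin': np.float64(0.14)}
{'dp': [-36, -26, 7], 'spin': np.float64(0.14)}
{'dp': [-39, -22, 7], 'spin': np.float64(0.13)}
{'dp': [-42, -16, 7], 'spin': np.float64(0.14)}
{'dp': [-43, -11, 7], 'spin': np.float64(0.14)}
{'dp': [-45, -4, 7], 'spin': np.float64(0.14)}
{'dp': [-45, 2, 7], 'spin': np.float64(0.14)}
{'dp': [-44, 9, 7], 'spin': np.float64(0.14)}
{'dp': [-42, 14, 7], 'spin': np.float64(0.13)}
{'dp': [-40, 20, 7], 'spin': np.float64(0.14)}
{'dp': [-37, 25, 7], 'spin': np.float64(0.14)}
{'dp': [-33, 31, 7], 'spin': np.float64(0.14)}
{'dp': [-29, 34, 7], 'spin': np.float64(0.14)}
{'dp': [-24, 38, 7], 'spin': np.float64(0.13)}
{'dp': [-18, 41, 7], 'spin': np.float64(0.14)}
end [ 0.5003 -0.0133  0.2998] -0.833
```

Request:
{"api": "arm_command", "payload": {"plan": [{"dp": [-32, -32, 7], "spin": 0.14}, {"dp": [-36, -26, 7], "spin": 0.14}, {"dp": [-39, -22, 7], "spin": 0.13}, {"dp": [-42, -16, 7], "spin": 0.14}, {"dp": [-43, -11, 7], "spin": 0.14}], "grip": 1}}

```text
clock: 1.7
position: [0.3034, 0.3875, 0.3696]
ee_rot: [0.492, 0.87, 0.0, -0.0]
ft_force: [0.9, -0.7, 0.5]
grip_width: 0.142
grasp_force: 0.0
```

Request:
{"api": "arm_command", "payload": {"plan": [{"dp": [-45, -4, 7], "spin": 0.14}, {"dp": [-45, 2, 7], "spin": 0.14}, {"dp": [-44, 9, 7], "spin": 0.14}, {"dp": [-42, 14, 7], "spin": 0.13}, {"dp": [-40, 20, 7], "spin": 0.14}]}}

```text
clock: 2.2
position: [0.4022, 0.1866, 0.3348]
ee_rot: [0.758, 0.653, 0.001, -0.0]
ft_force: [1.4, 0.5, -0.6]
grip_width: -0.001
grasp_force: 0.0
```

Request:
{"api": "arm_command", "payload": {"plan": [{"dp": [-37, 25, 7], "spin": 0.14}, {"dp": [-33, 31, 7], "spin": 0.14}, {"dp": [-29, 34, 7], "spin": 0.14}, {"dp": [-24, 38, 7], "spin": 0.13}, {"dp": [-18, 41, 7], "spin": 0.14}]}}

```text
clock: 2.7
position: [0.5007, -0.0151, 0.2999]
ee_rot: [0.934, 0.358, 0.001, -0.0]
ft_force: [0.5, 0.5, -1.1]
grip_width: -0.003
grasp_force: 0.0
```

Request:
{"api": "arm_command", "payload": {"plan": [{"dp": [0, 0, 0], "spin": 0}, {"dp": [0, 0, 0], "spin": 0}]}}

```text
clock: 2.9
position: [0.5004, -0.0141, 0.2995]
ee_rot: [0.933, 0.36, -0.0, 0.0]
ft_force: [-0.7, 0.2, -0.1]
grip_width: 0.0
grasp_force: 0.0
```

Tracking is accurate. I'll look with the wrist camera to check the post position and plan the sweep.

```bash
python3 - <<'E'
from plan import *
c=cam('wrist'); im=viewer.camera('wrist'); 
r=finder.find_in('wrist','cam_post'); print([(np.round(d['position'],3).tolist(),d['score']) for d in r[:3]])
x,y=Wl(.075*np.cos(-2.4),-.06+.075*np.sin(-2.4)); u=proj(c,(x,y,.084)); print('post top expected',u)
cv2.circle(im,tuple(int(v) for v in u),6,(0,0,255),1)
for l in [(0,-.06,.05),(-.117,.005,.08)]:
    cv2.circle(im,tuple(int(v) for v in proj(c,[*Wl(*l[:2]),l[2]])),5,(0,255,0),1)
cv2.imwrite('pics/w1.png',im); print(manip.get_obs()['joint_pos'].round(2))
s=rows(lin((*Wl(-.089,-.074),.235,Q[2]-2.4+np.pi/2),2))
def at(th,d): 
    p=np.array([.075*np.cos(th)+d*np.sin(th),-.06+.075*np.sin(th)-d*np.cos(th)]); return (*Wl(*p),.235,Q[2]+th+np.pi/2)
print('sweep'); ths=np.r_[np.arange(-2.4,-.2,.13),-.2,-.1,0]
rows([at(-2.4,.035)]+[at(t,.023) for t in ths],(*s[0],s[1]))
E
```

```text
[([0.572, -0.016, 0.04], 0.73)]
post top expected [426.19637662 276.09289542]
[-0.6   0.15  0.58  1.94 -0.1   1.07 -0.81]
{'dp': [0, 0, 32], 'spin': np.float64(0.0)}
{'dp': [-1, 1, 33], 'spin': np.float64(0.01)}
end [ 0.5    -0.0137  0.2348] -0.841
sweep
{'dp': [1, 15, 0], 'spin': np.float64(-0.0)}
{'dp': [0, 12, 0], 'spin': np.float64(-0.0)}
{'dp': [-3, 10, 0], 'spin': np.float64(-0.13)}
{'dp': [-2, 10, 0], 'spin': np.float64(-0.13)}
{'dp': [-2, 10, 0], 'spin': np.float64(-0.13)}
{'dp': [-2, 9, 0], 'spin': np.float64(-0.13)}
{'dp': [-3, 10, 0], 'spin': np.float64(-0.13)}
{'dp': [-2, 10, 0], 'spin': np.float64(-0.13)}
{'dp': [-2, 10, 0], 'spin': np.float64(-0.13)}
{'dp': [-3, 10, 0], 'spin': np.float64(-0.13)}
{'dp': [-2, 10, 0], 'spin': np.float64(-0.13)}
{'dp': [-2, 10, 0], 'spin': np.float64(-0.13)}
{'dp': [-3, 10, 0], 'spin': np.float64(-0.13)}
{'dp': [-2, 10, 0], 'spin': np.float64(-0.13)}
{'dp': [-2, 10, 0], 'spin': np.float64(-0.13)}
{'dp': [-2, 10, 0], 'spin': np.float64(-0.13)}
{'dp': [-3, 10, 0], 'spin': np.float64(-0.13)}
{'dp': [-2, 10, 0], 'spin': np.float64(-0.13)}
{'dp': [-2, 9, 0], 'spin': np.float64(-0.12)}
{'dp': [-2, 7, 0], 'spin': np.float64(-0.1)}
{'dp': [-2, 8, 0], 'spin': np.float64(-0.1)}
end [ 0.6644 -0.0234  0.2348] 1.559
```

View pics/w1.png

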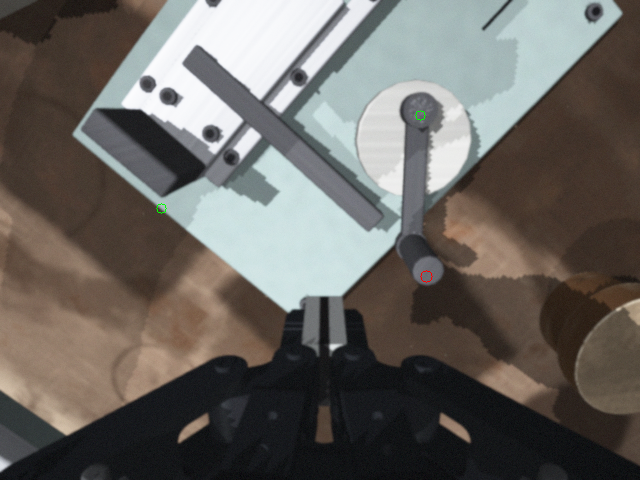

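The wrist picture shows the post top at (428,270), close to the expected (426,276), and the pivot where it was predicted. The shut fingertips at (323,300) are to the left of the post, clear of it. Next I descend and sweep.

Request:
{"api": "arm_command", "payload": {"plan": [{"dp": [0, 0, 32], "spin": 0}, {"dp": [-1, 1, 33], "spin": 0.01}, {"dp": [1, 15, 0], "spin": 0}, {"dp": [0, 12, 0], "spin": 0}, {"dp": [0, 0, 0], "spin": 0}]}}

```text
clock: 3.5
position: [0.5197, -0.0344, 0.2353]
ee_rot: [0.934, 0.356, 0.001, 0.0]
ft_force: [-0.5, 0.3, 0.1]
grip_width: -0.001
grasp_force: 0.0
```

Request:
{"api": "arm_command", "payload": {"plan": [{"dp": [-3, 10, 0], "spin": -0.13}, {"dp": [-2, 10, 0], "spin": -0.13}, {"dp": [-2, 10, 0], "spin": -0.13}, {"dp": [-2, 9, 0], "spin": -0.13}, {"dp": [-3, 10, 0], "spin": -0.13}]}}

```text
clock: 4.0
position: [0.5522, -0.0696, 0.2352]
ee_rot: [0.77, 0.638, 0.0, -0.001]
ft_force: [-3.4, 3.9, 1.1]
grip_width: 0.002
grasp_force: 2.2
```

Request:
{"api": "arm_command", "payload": {"plan": [{"dp": [-2, 10, 0], "spin": -0.13}, {"dp": [-2, 10, 0], "spin": -0.13}, {"dp": [-3, 10, 0], "spin": -0.13}, {"dp": [-2, 10, 0], "spin": -0.13}, {"dp": [-2, 10, 0], "spin": -0.13}]}}

```text
clock: 4.5
position: [0.602, -0.0786, 0.2353]
ee_rot: [0.526, 0.85, -0.001, -0.0]
ft_force: [-3.9, -4.5, 0.4]
grip_width: 0.004
grasp_force: 2.6
```

Request:
{"api": "arm_command", "payload": {"plan": [{"dp": [-3, 10, 0], "spin": -0.13}, {"dp": [-2, 10, 0], "spin": -0.13}, {"dp": [-2, 10, 0], "spin": -0.13}, {"dp": [-2, 10, 0], "spin": -0.13}]}}

```text
clock: 4.9
position: [0.6391, -0.0626, 0.2356]
ee_rot: [0.291, 0.957, -0.001, 0.001]
ft_force: [0.2, -8.1, -1.5]
grip_width: 0.002
grasp_force: 2.8
```

```bash
python3 - <<'E'
from plan import *
o=manip.get_obs();print(o['position'],pose()[2],o['ft_force'],o['joint_pos'].round(2))
c=cam('wrist');im=viewer.camera('wrist');cv2.imwrite('pics/w2.png',im);viewer.camera('top')
for l in [(0,-.06,.05),(.075,-.06,.084)]: print(proj(c,[*Wl(*l[:2]),l[2]]))
E
```

```text
[ 0.63914387 -0.06261903  0.23557377] 0.9808707646335401 [ 0.21114318 -8.06174845 -1.54038168] [-0.15  0.51  0.23  1.6  -0.12  1.04  1.1 ]
[390.0998106  111.83720746]
[521.05798453 310.94110488]
```

View pics/w2.png

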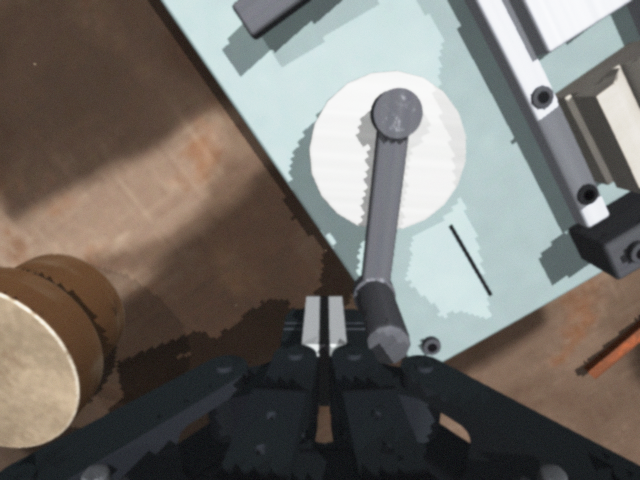

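The post top is at (388,343), touching the right side of the fingers. I'll work out the cam angle from it and the remaining rows.

```bash
python3 - <<'E'
from plan import *
c=cam('wrist'); X=unproj(c,(388,343),.084)
l=X[:2]-Wl(0,-.06); th=np.arctan2(l[1],l[0])-Q[2]; print('r',np.hypot(*l),'theta',th)
o,p,w=pose(); f=p[:2]-Wl(0,-.06); a=Q[2]+th; t=np.array([-np.sin(a),np.cos(a)]); rr=np.array([np.cos(a),np.sin(a)]); print('finger rel: radial',f@rr,'tang',f@t)
d=.075*0-(f@t)
def at(th,d): 
    p=np.array([.075*np.cos(th)+d*np.sin(th),-.06+.075*np.sin(th)-d*np.cos(th)]); return (*Wl(*p),.235,Q[2]+th+np.pi/2)
ths=np.linspace(th,.03,int(abs(th)/.12)+2)[1:]; print(ths)
rows([at(t,d) for t in ths])
E
```

```text
r 0.07389028410899355 theta -0.5916781577048355
finger rel: radial 0.07599243086083403 tang -0.022273379499711532
[-0.46734253 -0.34300689 -0.21867126 -0.09433563  0.03      ]
{'dp': [-1, 9, 1], 'spin': np.float64(-0.12)}
{'dp': [-3, 10, 0], 'spin': np.float64(-0.12)}
{'dp': [-2, 9, 0], 'spin': np.float64(-0.12)}
{'dp': [-2, 10, 0], 'spin': np.float64(-0.13)}
{'dp': [-2, 9, 0], 'spin': np.float64(-0.12)}
end [ 0.6648 -0.0209  0.2346] 1.591
```

Request:
{"api": "arm_command", "payload": {"plan": [{"dp": [-1, 9, 0], "spin": -0.12}, {"dp": [-3, 10, 0], "spin": -0.12}, {"dp": [-2, 9, 0], "spin": -0.12}, {"dp": [-2, 9, 0], "spin": -0.13}, {"dp": [-2, 8, 0], "spin": -0.12}]}}

```text
clock: 5.5
position: [0.6645, -0.0238, 0.2359]
ee_rot: [-0.009, 1.0, -0.001, 0.002]
ft_force: [3.2, -5.5, -1.2]
grip_width: -0.002
grasp_force: 2.7
```

```bash
python3 - <<'E'
from plan import *
print(pose()[1:],manip.get_obs()['ft_force'])
c=cam('wrist');im=viewer.camera('wrist');cv2.imwrite('pics/w3.png',im)
for l in [(0,-.06,.05),(.075,-.06,.084)]: print(proj(c,[*Wl(*l[:2]),l[2]]))
E
```

```text
(array([ 0.66450855, -0.02384789,  0.23594435]), np.float64(1.5894015227215195)) [ 3.19302773 -5.47781469 -1.17024886]
[392.12527146 114.41330557]
[391.47161211 346.754262  ]
```

View pics/w3.png

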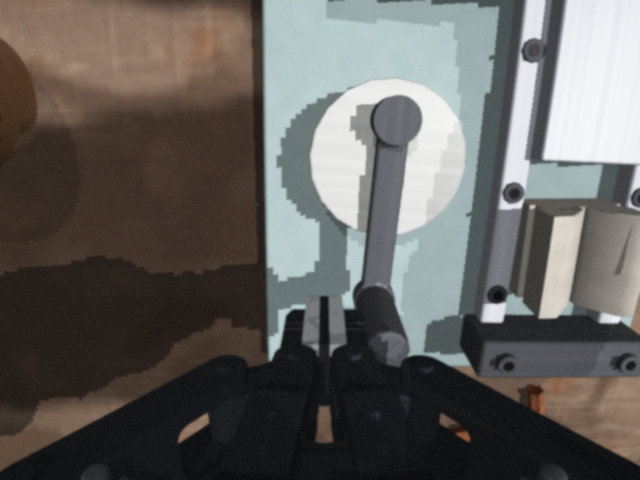

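The post top is at (388,347), against (391,347) expected at zero, so the cam is at about 0.02 rad. The slide is still back, and its nose is clear of the block. I'll retract and plan the move behind the push plate.

Request:
{"api": "arm_command", "payload": {"plan": [{"dp": [0, -12, 0], "spin": 0}, {"dp": [0, -14, 0], "spin": 0}, {"dp": [0, 0, -35], "spin": 0}, {"dp": [0, 0, -35], "spin": 0}, {"dp": [0, 0, 0], "spin": 0}]}}

```text
clock: 6.05
position: [0.6654, -0.051, 0.3106]
ee_rot: [-0.006, 1.0, -0.0, 0.004]
ft_force: [0.5, 0.3, 0.0]
grip_width: -0.002
grasp_force: 0.0
```

```bash
python3 - <<'E'
from plan import *
print(pose()[1:])
s=rows(lin((*Wl(-.165,.03),.305,Q[2]),11))
rows(lin((*Wl(-.165,.03),.228,Q[2]),2,(*s[0],s[1])),(*s[0],s[1]))
E
```

```text
(array([ 0.66539263, -0.05099375,  0.31060596]), np.float64(1.5833486882012313))
{'dp': [22, 13, 1], 'spin': np.float64(0.14)}
{'dp': [23, 10, 0], 'spin': np.float64(0.15)}
{'dp': [25, 7, 1], 'spin': np.float64(0.14)}
{'dp': [25, 3, 0], 'spin': np.float64(0.15)}
{'dp': [25, -1, 1], 'spin': np.float64(0.14)}
{'dp': [25, -4, 0], 'spin': np.float64(0.15)}
{'dp': [24, -9, 1], 'spin': np.float64(0.14)}
{'dp': [23, -11, 0], 'spin': np.float64(0.15)}
{'dp': [21, -15, 1], 'spin': np.float64(0.14)}
{'dp': [18, -17, 0], 'spin': np.float64(0.15)}
{'dp': [16, -20, 1], 'spin': np.float64(0.14)}
end [0.4249 0.0912 0.3046] -0.007
{'dp': [0, 0, 38], 'spin': np.float64(0.0)}
{'dp': [0, 0, 39], 'spin': np.float64(0.0)}
end [0.4249 0.0912 0.2276] -0.007
```

Request:
{"api": "arm_command", "payload": {"plan": [{"dp": [22, 13, 1], "spin": 0.14}, {"dp": [23, 10, 0], "spin": 0.15}, {"dp": [25, 7, 1], "spin": 0.14}, {"dp": [25, 3, 0], "spin": 0.15}, {"dp": [25, -1, 1], "spin": 0.14}]}}

```text
clock: 6.55
position: [0.5539, 0.0144, 0.3017]
ee_rot: [0.349, 0.937, 0.0, -0.0]
ft_force: [-0.1, -0.5, 0.3]
grip_width: -0.003
grasp_force: 0.0
```

Request:
{"api": "arm_command", "payload": {"plan": [{"dp": [25, -4, 0], "spin": 0.15}, {"dp": [24, -9, 1], "spin": 0.14}, {"dp": [23, -11, 0], "spin": 0.15}, {"dp": [21, -15, 1], "spin": 0.14}, {"dp": [18, -17, 0], "spin": 0.15}]}}

```text
clock: 7.05
position: [0.4442, 0.0785, 0.2996]
ee_rot: [0.66, 0.751, 0.0, -0.0]
ft_force: [-0.6, 0.5, -0.3]
grip_width: -0.002
grasp_force: 0.0
```

Request:
{"api": "arm_command", "payload": {"plan": [{"dp": [16, -20, 1], "spin": 0.14}, {"dp": [0, 0, 0], "spin": 0}, {"dp": [0, 0, 0], "spin": 0}]}}

```text
clock: 7.35
position: [0.4234, 0.0915, 0.299]
ee_rot: [0.708, 0.706, 0.0, 0.0]
ft_force: [0.0, 0.5, -0.7]
grip_width: -0.001
grasp_force: 0.0
```

```bash
python3 - <<'E'
from plan import *
print(pose()[1:],manip.get_obs()['joint_pos'].round(2))
c=cam('top'); im=viewer.camera('top')[150:350,190:456]; cv2.imwrite('pics/t2.png',cv2.resize(im,None,fx=3,fy=3,interpolation=cv2.INTER_CUBIC))
print((proj(c,[*Wl(.075,-.06),.084])-[190,150])*3)
rows(lin((*Wl(-.165,.03),.228,Q[2]),2))
E
```

```text
(array([0.42341125, 0.09148708, 0.2989559 ]), np.float64(-0.0019747458445366333)) [-0.48 -0.    0.16  2.08  0.    1.06 -0.32]
[408.19413031 167.36683672]
{'dp': [0, 1, 35], 'spin': np.float64(0.0)}
{'dp': [0, 0, 36], 'spin': np.float64(0.0)}
end [0.4248 0.0913 0.228 ] -0.002
```

View pics/t2.png

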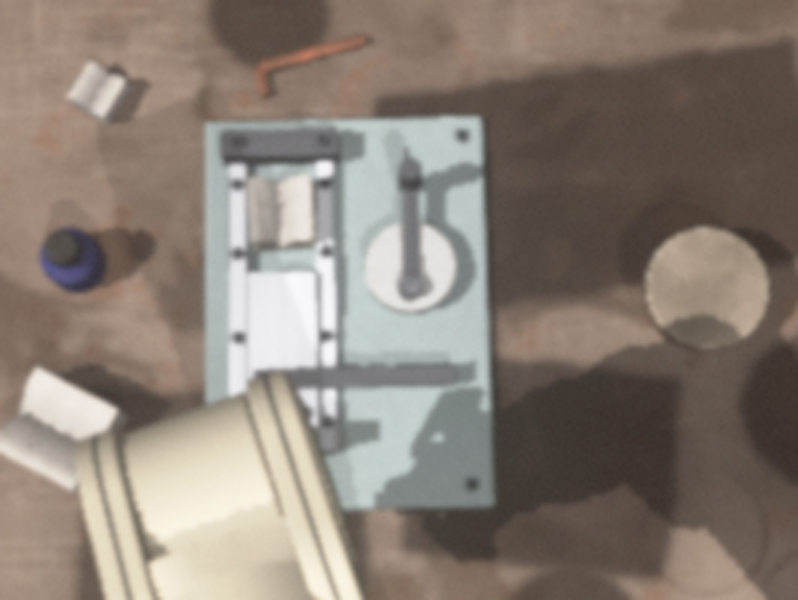

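The lever now points straight forward along the scribe, and the slide, block and side objects haven't moved. Next I descend and push.

Request:
{"api": "arm_command", "payload": {"plan": [{"dp": [0, 1, 35], "spin": 0}, {"dp": [0, 0, 36], "spin": 0}, {"dp": [0, 10, 0], "spin": 0}, {"dp": [0, 10, 0], "spin": 0}, {"dp": [0, 8, 0], "spin": 0}]}}

```text
clock: 7.9
position: [0.4546, 0.092, 0.2295]
ee_rot: [0.708, 0.706, 0.001, 0.001]
ft_force: [0.9, -0.2, -1.1]
grip_width: -0.006
grasp_force: 0.0
```

Request:
{"api": "arm_command", "payload": {"plan": [{"dp": [0, 6, 0], "spin": 0}, {"dp": [0, 6, 0], "spin": 0}, {"dp": [0, 6, 0], "spin": 0}, {"dp": [0, 6, 0], "spin": 0}]}}

```text
clock: 8.3
position: [0.4764, 0.0921, 0.228]
ee_rot: [0.708, 0.706, -0.0, -0.0]
ft_force: [-5.0, 0.2, 5.0]
grip_width: 0.0
grasp_force: 2.6
```

Pushing at 5 N, as the slide's friction predicts.

Request:
{"api": "arm_command", "payload": {"plan": [{"dp": [0, 5, 0], "spin": 0}, {"dp": [0, 5, 0], "spin": 0}, {"dp": [0, 4, 0], "spin": 0}]}}

```text
clock: 8.6
position: [0.4902, 0.0921, 0.2278]
ee_rot: [0.708, 0.706, -0.001, -0.001]
ft_force: [-7.7, -0.2, 6.0]
grip_width: 0.005
grasp_force: 3.8
```

Request:
{"api": "arm_command", "payload": {"plan": [{"dp": [0, 3, 0], "spin": 0}, {"dp": [0, 2, 0], "spin": 0}, {"dp": [0, 2, 0], "spin": 0}]}}

```text
clock: 8.9
position: [0.4971, 0.0921, 0.2278]
ee_rot: [0.708, 0.706, -0.001, -0.001]
ft_force: [-6.7, -0.2, 4.8]
grip_width: -0.002
grasp_force: 3.4
```

Request:
{"api": "arm_command", "payload": {"plan": [{"dp": [0, 2, 0], "spin": 0}, {"dp": [0, 1, 0], "spin": 0}, {"dp": [0, 1, 0], "spin": 0}]}}

```text
clock: 9.2
position: [0.4995, 0.0921, 0.2276]
ee_rot: [0.708, 0.706, -0.003, -0.002]
ft_force: [-24.8, -1.2, 21.2]
grip_width: 0.002
grasp_force: 12.5
```

Request:
{"api": "arm_command", "payload": {"plan": [{"dp": [0, 1, 0], "spin": 0}, {"dp": [0, 1, 0], "spin": 0}, {"dp": [0, 0, 0], "spin": 0}]}}

```text
clock: 9.5
position: [0.5002, 0.0922, 0.2274]
ee_rot: [0.708, 0.706, -0.004, -0.004]
ft_force: [-31.4, -1.9, 26.9]
grip_width: -0.0
grasp_force: 16.1
```

Force has risen to 31 N with the motion stopped, so the slide is home. I'll back off, rise and check.

Request:
{"api": "arm_command", "payload": {"plan": [{"dp": [0, -15, 0], "spin": 0}, {"dp": [0, -25, 0], "spin": 0}, {"dp": [0, -10, -30], "spin": 0}, {"dp": [0, 0, -45], "spin": 0}, {"dp": [0, 0, -30], "spin": 0}]}}

```text
clock: 10.0
position: [0.4536, 0.0921, 0.3357]
ee_rot: [0.708, 0.706, 0.001, 0.001]
ft_force: [0.1, 0.7, -0.3]
grip_width: -0.001
grasp_force: 0.0
```

Request:
{"api": "arm_command", "payload": {"plan": [{"dp": [30, 0, -20], "spin": 0}, {"dp": [45, 0, 0], "spin": 0}, {"dp": [45, 0, 0], "spin": 0}, {"dp": [45, 0, 0], "spin": 0}, {"dp": [0, 0, 0], "spin": 0}]}}

```text
clock: 10.5
position: [0.4525, 0.2634, 0.3529]
ee_rot: [0.705, 0.709, 0.001, -0.001]
ft_force: [-0.6, -0.6, -0.5]
grip_width: 0.0
grasp_force: 0.0
```

```bash
python3 - <<'E'
from plan import *
print(pose()[1:],manip.get_obs()['ft_force'])
c=cam('top'); im=viewer.camera('top')[150:350,190:456]; cv2.imwrite('pics/t3.png',cv2.resize(im,None,fx=3,fy=3,interpolation=cv2.INTER_CUBIC))
S=lambda x,y,z:((proj(c,[*Wl(x,y),z])-[190,150])*3).round().tolist()
print('block front top edge',S(.096,.007,.048),S(.096,.053,.048),'rear',S(.05,.007,.048),S(.05,.053,.048),'plate rear top home',S(-.08,.0055,.08),S(-.08,.0545,.08),'post',S(.075,-.06,.084))
E
```

```text
(array([0.45253685, 0.2633615 , 0.35290049]), np.float64(0.005091109589409012)) [-0.5944874  -0.61397019 -0.52214895]
block front top edge [311.0, 152.0] [246.0, 153.0] rear [312.0, 216.0] [246.0, 218.0] plate rear top home [315.0, 399.0] [241.0, 400.0] post [408.0, 167.0]
```

View pics/t3.png

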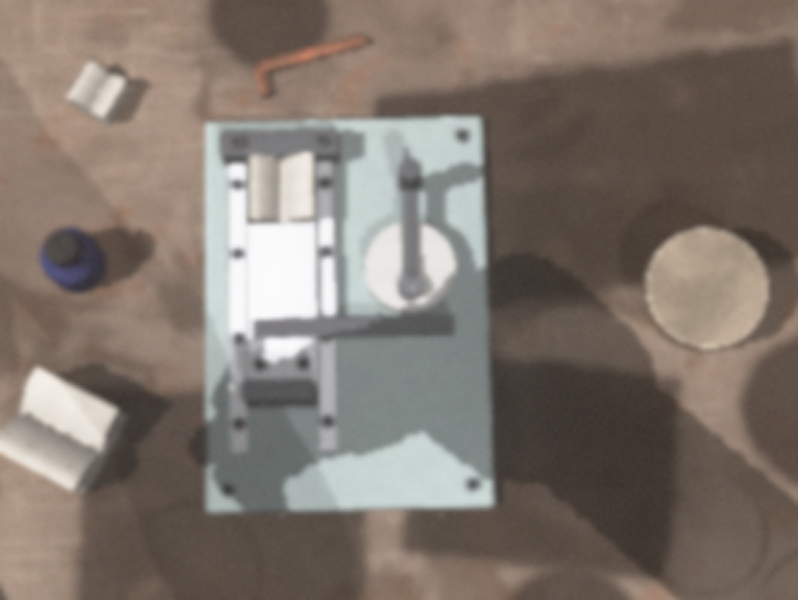

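The top view shows the block against the end stop at crop rows 152–222, the slide nose on it, and the lever straight forward at (410,180). The bottle, die and key haven't moved, and the hand is clear.

```bash
python3 -c "
from workcell import manip
print(manip.hand_in())"
```

```text
the job is handed in; nothing more can be done
None
```

The job is handed in, with no verdict returned: the cam was turned to within about 0.02 rad of its low point first, then the slide was pushed until it stopped hard at 31 N. The last picture showed the vee block on the end stop, the bottle, die and key in place, and the hand clear.

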